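# Hang a welded joint on the inspection rail and hold the lamp on its weld

## Robot

A 7-joint arm with a two-finger parallel gripper is mounted at the origin on a cart in front of the work surface, level with it; the furniture and walls round the work are solid. World frame = base frame: x ahead of the robot, y to its left, z up, the work surface at z = 0. Lengths are in m, angles in rad, forces in N, time in s.
With the tool pointing down it reaches from about 0.375 to 0.925 m from the base axis. Payload 3.1 kg.
Tool frame: the origin (TCP) lies at the very end of the fingers, on their centre line; the grasp point (between the pads) lies 19 mm behind it; z points along the fingers, y is the line along which they close (so a half turn about z gives the same grasp; the last joint's range is limited). The gripper opens to 85 mm and grips with 20 to 120 N. Pads are 22 mm wide; open, the fingers measure 114 mm over their backs; the gripper's body (76 mm by 85 mm) begins 54 mm behind the grasp point. The pads swing forward as they close: fully open they stand 13 mm farther back than shut.
Start: joints at [1.04, 0.383, 0.044, 1.598, -0.018, 1.161, -0.05], TCP at [0.273, -0.59, 0.231] pointing down, gripper open.
Joint ranges: [-2.61, 2.61], [-0.41, 2.15], [-1.48, 1.57], [0, 2.5], [-1.57, 4.71], [0.05, 1.97], [-2.85, 2.85]. Speed limits (rad/s): [2.79, 2.79, 3.14, 3.14, 3.14, 3.14, 3.14].

## Interface

Orientations are given as a unit quaternion [x, y, z, w].
In Python, from plant import readout, imaging, ticket gives the robot as it stands. The module is installed in compiled form; this text tells all that it offers.
- The arm moves only by the shell command python3 -m handwheel 'ROWS' [FORCE]. ROWS is JSON, a list of rows, each a list of 7 numbers: the opening, from 0 (shut) to 1 (fully open), then the shift along the tool's x, y, z normalised to -1 to 1, where 1 is 0.2 m, then the turn, a rotation vector about the tool's x, y, z normalised to -1 to 1, where 1 is 2 pi rad. A call has exactly 8 rows; each row is the pose to reach, as a shift and turn from the pose commanded when the call began, along the tool's axes at that moment, turning the shorter way round; what a row does not reach only later rows make up. A row lasts 1/12 s, in which the tool goes at most 41.7 mm and 7.16 degrees, less where a joint would pass 70% of its speed; a pose out of reach is approached as far as the arm can. A call with a number of a shift or a turn outside -1 to 1 is refused whole. A call with a gripper value outside its range is refused whole. The fingers move at their own pace and stop on an object; FORCE is the grip in N (left out, the last holds). Time passes only in rows, so rows that repeat a pose let the fingers close, or fill a call up. It gives the time, the measured TCP pose, the force, the opening and the grip force at its end, in the units of the state.
- readout.observe(): the state, without advancing time (a new reading comes with each control period).
- imaging.capture(name): name is "scene" or "top" or "wrist"; returns a dict with "pixels" (400x640x3 uint8, red, green, blue), "z_map" (400x640 float32, m along the optical axis (not along the pixel's ray), 0 where there is no reading), "fovy" (degrees; the focal length in pixels is half the picture's height over the tangent of half this angle, whatever the lens; pixels are square), "cx", "cy" (the principal point, pixels), "D" ([k1, k2, p1, p2, k3] as OpenCV has them; the pictures are not rectified), "camera_from_world" (4x4, takes a point from world to camera coordinates). Camera axes: x right, y up, looking along -z (the intrinsics and any distortion apply to the point x, -y, -z); pixel columns grow to the right and rows downward; lengths in m; the calibration is good to about 2 mm. A picture is of the moment at which its call begins.
- ticket.sign_off(): hands the job in; it is judged then, once.
The state is a dict: "clock": time; "qpos": joint angles; "joint_velocities": joint speeds; "joint_torque": joint torques, N m; "ee_pos": TCP position; "tcp_rot": TCP orientation; "wrist_force": force on the tool from outside, world axes, zero at the start; "torque": the same for the moment, N m; "width": finger opening in m; "gripper_force": force on a finger pad.
Only numpy, scipy, OpenCV 4.12 (cv2) and the standard library are available. Lean on these libraries where they do the work, as an engineer would, in place of code of your own. Each camera call takes 0.05 s, during which the arm holds its last target. There are 200 camera calls.

## Task

Get the welded T-joint ready for weld inspection: hook its hanger over the round rail at least 10 cm away from the shaft collar, with the shank on the robot's side, then slide it along the rail right up to the collar and let go of it. Then draw the inspection lamp straight up out of its pipe holder, turn it from upright to about 45 degrees, lens foremost and downwards, and shine it from the robot's side at the middle of the front weld, the lens about 12 cm from the weld. Finish there, still gripping the lamp raised and steady and touching nothing else, with the joint left hanging still at the collar and the other tools where they were.

Things in the scene. Friction and masses are not known exactly. Their poses are not given: they have to be found in the camera images.
- rail_stand: Grey steel stand bolted to the bench: a round rail, 12 mm diameter, along its y axis, 200 mm above the bench, between two 25 mm square posts (centres at y = -215 and 215 mm, tops at 217 mm). Foot plates 70 x 50 mm; a tie bar on the bench under the rail, top 28 mm. Origin on the bench under mid-rail; x points away from the robot (yaw within 0.15 rad), z up.
- rail_mid (a point): Middle of the rail's centre line, 200 mm above the bench; axes as the stand's.
- collar: Dark steel shaft collar fixed on the rail, 28 mm diameter, 12 mm long, with a set screw: the mark for the inspection position. Origin at its centre, on the rail's centre line, within 90 mm of mid-rail; the longer free piece of rail is on the other side of mid-rail. Axes as the stand's.
- sample: Welded T-joint, dark steel, 0.42 kg: flange 70 x 60 x 6 mm lying flat, upright web 60 mm wide along y, 6 mm thick, top at z = 60 mm; on it a bright hook plate, 8 mm thick along y, in the x-z plane, with a grip tab on top. Stands on its flange, 184 mm high; origin at the centre of the flange's underside, z up. Its -x side is the front and faces the robot within 0.5 rad.
- hook_seat (a point): On the sample at x = 0, z = 112 mm: where the rail's centre line lies once hooked. The throat, 18 mm wide and open downwards, has its top at z = 118 mm with slanted corners that centre it. Shank at x = -23 to -9, lip at x = 9 to 19 mm with its lower edge at z = 99 mm. Bring it to the rail from the robot's side, lip above the rail and web below it, then lower about 30 mm.
- shank (a point): On the sample, x = -16 mm, z = 90 mm: a point of the hook plate's shank, which hangs on the robot's side of the rail.
- tab (a point): On the sample at x = 0, z = 160 mm: middle of the upright grip tab (x = -12 to 12 mm, z = 134 to 184 mm, 8 mm thick along y), to be pinched along the sample's y axis from above; fingertips kept over z = 134 mm pass over the collar.
- front_weld (a point): On the sample, x = -6 mm, y = 0, z = 9 mm: middle of the front fillet weld, where web and flange meet on the shank side. The bead is 52 mm long along y.
- lamp_holder: Upright steel pipe offcut (inner diameter 39 mm, outer 47 mm) on a 90 x 90 x 8 mm foot plate, bolted to the bench; origin at the centre of the plate's underside. The pipe's floor is at z = 8 mm and its mouth at z = 68 mm.
- holder_mouth (a point): Centre of the pipe's mouth, 68 mm above the bench.
- lamp: Black hand inspection lamp, a round stick 147 mm long, 0.16 kg: head 34 mm diameter at the lens, 26 mm ribbed straight body from 50 mm to the tail. It stands lens down in the holder, its tail 155 mm above the bench, 87 mm of it out of the pipe. Origin at the centre of the lens face; z runs from lens to tail (it shines along -z). Any turn about its axis is the same.
- chipping_hammer: Slag hammer with a sprung handle, 243 mm long, lying on the bench in front of the rail; a bystander.
- magnet_square: Arrow shaped welding magnet, 75 x 90 x 14 mm, lying in front of the rail; a bystander.
- pliers: Blue-handled pliers, 198 mm long, lying on the left of the bench; a bystander.
There are look-alikes about, which are no part of the job. Of the things shaped like the lamp, the black one is meant.

How it is judged:
By the outcome, as a careful person would: the job done as asked, in the order asked, and still so for the second after the job is handed in, while the arm keeps its last pose, push and grip.
It also fails if it takes over 61 s, if anything falls off the work surface, if the arm or the gripper's body presses on something with over 40 N, if the wrist force passes 120 N, or if a joint passes its speed limit or range.

## Working session

There is one attempt and no reset: what is moved stays moved. The work goes in short steps, Python scripts to look and compute and a shell command to move; the robot and the scene stay as the last step left them, time stands still between calls to the robot, and variables do not carry over. Pictures are saved under pics/ and viewed, at most 12 in all, crops included, and the job is handed in when it is done.

```bash
mkdir -p pics
cat > h.py <<'E'
import numpy as np,cv2
from plant import readout,imaging,ticket
from scipy.spatial.transform import Rotation as R
def K(c):
    f=200/np.tan(np.radians(c["fovy"])/2); return np.array([[f,0,c["cx"]],[0,f,c["cy"]],[0,0,1.]])
def rays(c,uv):
    n=cv2.undistortPoints(np.array(uv,float).reshape(-1,1,2),K(c),np.array(c["D"],float)).reshape(-1,2)
    d=np.c_[n[:,0],-n[:,1],-np.ones(len(n))]
    M=np.array(c["camera_from_world"]); Rt=M[:3,:3].T
    return -Rt@M[:3,3], d@Rt.T
def plane(c,uv,z):
    o,d=rays(c,uv); return o+d*((z-o[2])/d[:,2])[:,None]
def depth(c,uv):
    o,d=rays(c,uv); uv=np.array(uv).reshape(-1,2).astype(int); z=c["z_map"][uv[:,1],uv[:,0]]
    return o+d*z[:,None]
def cloud(c):
    v,u=np.mgrid[0:400,0:640]; return depth(c,np.c_[u.ravel(),v.ravel()]).reshape(400,640,3)
def proj(c,P):
    M=np.array(c["camera_from_world"]); p=np.atleast_2d(P)@M[:3,:3].T+M[:3,3]; p=p*[1,-1,-1]
    return cv2.projectPoints(p,np.zeros(3),np.zeros(3),K(c),np.array(c["D"],float))[0].reshape(-1,2)
def save(c,n): cv2.imwrite("pics/"+n,c["pixels"][...,::-1])
def rel(pos,Rm):
    # row numbers to go from present pose to pos,Rm
    s=readout.observe(); R0=R.from_quat(s["tcp_rot"]); 
    return np.r_[R0.inv().apply(np.array(pos)-s["ee_pos"])/0.2,(R0.inv()*Rm).as_rotvec()/(2*np.pi)].round(4)
E
python3 - <<'E'
from h import *
import pickle
C={}
for n in["scene","top","wrist"]:
    C[n]=imaging.capture(n); save(C[n],n+".png"); M=C[n]["camera_from_world"]; print(n,C[n]["fovy"],-np.array(M)[:3,:3].T@np.array(M)[:3,3],C[n]["D"])
pickle.dump(C,open("c0.pkl","wb"))
s=readout.observe();print(s)
cv2.imwrite("pics/st.png",cv2.resize(np.vstack([C["scene"]["pixels"],C["top"]["pixels"]]),None,fx=.75,fy=.75)[...,::-1])
E
```

```text
scene 57.23919057941881 [0.06045312 0.64516611 0.86285014] [-0.02443013  0.          0.          0.          0.        ]
top 57.528400582587004 [0.33717406 0.06965303 1.28457768] [-0.06081419  0.          0.          0.          0.        ]
wrist 64.45549622234427 [ 0.34104251 -0.55679809  0.37299271] [-0.02957863  0.          0.          0.          0.        ]
{'clock': 0.15, 'qpos': array([ 1.04020643,  0.38367881,  0.04384506,  1.59926582, -0.01789183,
        1.16117661, -0.04988595]), 'joint_velocities': array([ 6.74672597e-05, -2.04228579e-03,  1.30955690e-03, -5.78331042e-03,
       -5.94979865e-04,  1.04590330e-03,  9.53504818e-05]), 'joint_torque': array([ 2.07370140e-03, -4.34051049e+01,  1.02710310e+00, -2.49980146e+01,
        1.07769569e-02,  7.25564780e-03, -3.03012015e-08]), 'ee_pos': array([ 0.27229205, -0.58937921,  0.23013101]), 'tcp_rot': array([ 9.76667418e-01,  2.14754775e-01, -2.86850070e-04, -1.02885199e-03]), 'wrist_force': array([0.29401385, 0.38401612, 0.24257847]), 'torque': array([-0.01850172,  0.00318258, -0.0266591 ]), 'gripper_force': 0.0, 'width': 0.08538231923443079}
```

View pics/scene.png

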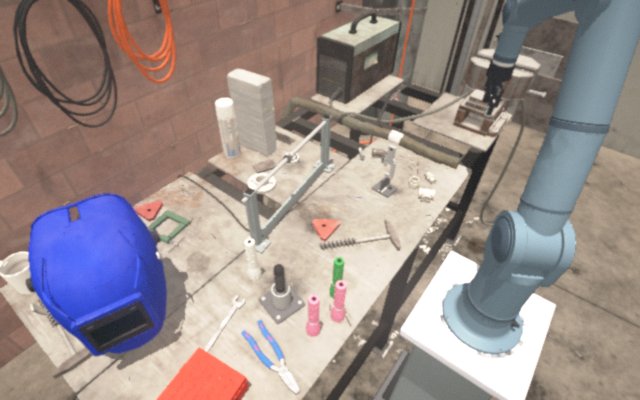

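View pics/top.png

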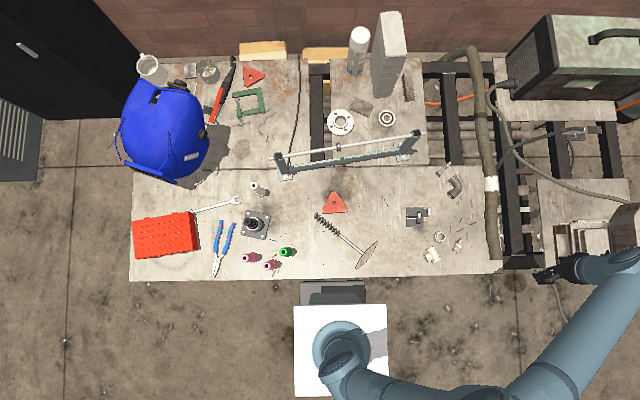

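The scene view shows the rail stand (posts ~(255,225) and (327,150)), the sample at (388,165) and the black lamp in its holder at (281,290). The top view shows the rail from (283,160) to (415,140), the sample at (417,217) and the lamp at (254,224). Hammer, magnet and pliers are at (345,240), (334,203) and (223,247).

Run:
```python
from h import *
import pickle
C=pickle.load(open("c0.pkl","rb")); s,t=C["scene"],C["top"]
a=cv2.resize(t["pixels"][120:240,250:450],None,fx=4,fy=4,interpolation=2)[:300*2]
b=cv2.resize(s["pixels"][110:260,230:420],None,fx=4,fy=4,interpolation=2)
cv2.imwrite("pics/a.png",a[...,::-1]);cv2.imwrite("pics/b.png",b[...,::-1])
for n,c,(u0,v0,u1,v1) in[("s",s,(365,120,415,205)),("t",t,(395,200,440,232))]:
    P=cloud(c)[v0:v1,u0:u1].reshape(-1,3); 
    print(n,'z hist',np.histogram(P[:,2],bins=[-.02,.003,.012,.03,.06,.1,.13,.16,.178,.19,.25])[0])
    for lo,hi in[(.003,.012),(.055,.064),(.07,.1),(.1,.135),(.135,.19)]:
        q=P[(P[:,2]>lo)&(P[:,2]<hi)]
        if len(q)>2: print(lo,len(q),q.mean(0).round(4),q.min(0).round(4),q.max(0).round(4))
# lamp
for n,c,(u0,v0,u1,v1) in[("s",s,(255,255,310,325)),("t",t,(235,205,275,242))]:
    P=cloud(c)[v0:v1,u0:u1].reshape(-1,3); 
    for lo,hi in[(.003,.012),(.06,.075),(.08,.14),(.148,.165)]:
        q=P[(P[:,2]>lo)&(P[:,2]<hi)]
        if len(q)>2: print('lamp',n,lo,len(q),q.mean(0).round(4),q.min(0).round(4),q.max(0).round(4))
P=cloud(t)[100:200,260:440]
m=(P[...,2]>.185)&(P[...,2]<.225); v,u=np.nonzero(m); q=P[m]
print(len(q),u.min(),u.max())
for k in range(262,440,8):
    w=q[(u+260>=k)&(u+260<k+8)]
    if len(w): print(k,len(w),w.mean(0).round(4),w.min(0).round(4),w.max(0).round(4))
```

```text
s z hist [1988  783  355  522   69   72   65   38   26    0]
0.003 783 [ 0.4874 -0.3726  0.0054] [ 0.3267 -0.7498  0.003 ] [ 0.703  -0.1687  0.012 ]
0.055 20 [ 0.4434 -0.2598  0.0606] [ 0.4248 -0.2736  0.0562] [ 0.4503 -0.2419  0.0638]
0.07 43 [ 0.4338 -0.2692  0.0826] [ 0.4242 -0.2783  0.0702] [ 0.4542 -0.2641  0.0988]
0.1 85 [ 0.4435 -0.269   0.1197] [ 0.4243 -0.2771  0.1018] [ 0.4657 -0.2638  0.1345]
0.135 116 [ 0.4456 -0.2694  0.1619] [ 0.4288 -0.2769  0.135 ] [ 0.4629 -0.2654  0.188 ]
t z hist [829 439  20  16  38  25  38  14  14   0]
0.003 439 [ 0.4499 -0.2745  0.006 ] [ 0.3936 -0.3649  0.003 ] [ 0.507  -0.2017  0.0119]
0.055 13 [ 0.4471 -0.2564  0.0596] [ 0.4437 -0.2807  0.056 ] [ 0.4509 -0.2412  0.0622]
0.07 21 [ 0.4369 -0.2699  0.0811] [ 0.4236 -0.2743  0.0708] [ 0.4528 -0.2659  0.0988]
0.1 32 [ 0.4421 -0.2685  0.1205] [ 0.4241 -0.2741  0.1043] [ 0.4647 -0.2665  0.1348]
0.135 59 [ 0.4448 -0.2697  0.159 ] [ 0.4268 -0.2759  0.1353] [ 0.4621 -0.2675  0.1892]
lamp s 0.003 774 [0.4312 0.2885 0.0079] [0.3504 0.1304 0.003 ] [0.5709 0.3715 0.012 ]
lamp s 0.06 148 [0.4287 0.2915 0.06
[... 1565 characters left out ...]
664 -0.0587  0.2118]
366 31 [ 0.6643 -0.0943  0.2056] [ 0.6584 -0.1055  0.1982] [ 0.6713 -0.0829  0.2107]
374 31 [ 0.6677 -0.1192  0.2059] [ 0.6617 -0.1304  0.1981] [ 0.674  -0.1083  0.2103]
382 30 [ 0.6715 -0.144   0.2059] [ 0.666  -0.1556  0.1997] [ 0.6779 -0.1318  0.2137]
390 31 [ 0.6759 -0.1691  0.2053] [ 0.6699 -0.1808  0.2003] [ 0.6831 -0.1579  0.2115]
398 28 [ 0.6789 -0.1935  0.2052] [ 0.6735 -0.2062  0.2006] [ 0.6866 -0.1831  0.2095]
406 42 [ 0.6818 -0.2225  0.2056] [ 0.6715 -0.2315  0.1874] [ 0.6964 -0.2073  0.2144]
414 68 [ 0.6817 -0.2407  0.2122] [ 0.6709 -0.2562  0.1886] [ 0.6968 -0.2297  0.2229]
422 11 [ 0.6867 -0.2615  0.2058] [ 0.6826 -0.2658  0.2017] [ 0.6915 -0.258   0.2103]
```

View pics/a.png

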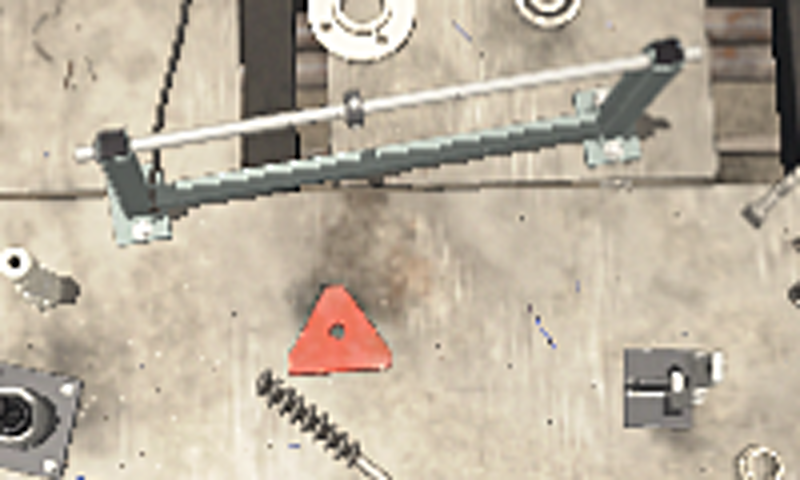

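View pics/b.png

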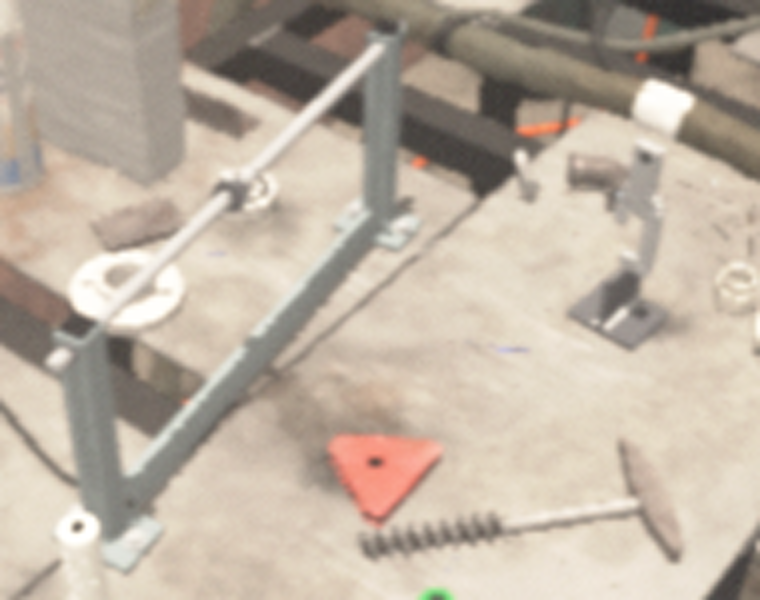

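The crops show the collar at top-view pixel ≈(338,146), with the long free rail to the right. The sample's flange spans ≈(406–423, 207–227), with the shank on the robot's side. Next I'll refine the poses.

Run:
```python
from h import *
import pickle
C=pickle.load(open("c0.pkl","rb")); s,t=C["scene"],C["top"]
def flange(c,u0,v0,u1,v1,th):
    g=cv2.cvtColor(c["pixels"],cv2.COLOR_RGB2GRAY); m=np.zeros_like(g); m[v0:v1,u0:u1]=(g[v0:v1,u0:u1]<th)*255
    m=cv2.morphologyEx(m,cv2.MORPH_CLOSE,np.ones((3,3)))
    k=max(cv2.findContours(m,0,2)[0],key=cv2.contourArea); p=plane(c,k.reshape(-1,2),.006)[:,:2]
    r=cv2.minAreaRect((p*1000).astype(np.float32)); print(th,np.round(r[0],1),np.round(r[1],1),round(r[2],1))
for th in(90,105,120): flange(t,400,203,428,231,th); flange(s,368,172,402,200,th)
for n,c,(u0,v0,u1,v1) in[("s",s,(365,120,415,180)),("t",t,(400,200,440,232))]:
    P=cloud(c)[v0:v1,u0:u1].reshape(-1,3)
    q=P[(P[:,2]>.09)&(P[:,2]<.19)&(P[:,0]<.475)&(P[:,0]>.42)]; q=q[abs(q[:,1]+.269)<.012]
    f=np.polyfit(q[:,0]-.44,q[:,1],1); print(n,len(q),f, 'top',q[q[:,2]>.178].mean(0),q[q[:,2]>.14][:,0].min(),q[q[:,2]>.14][:,0].max())
# rail & posts & collar in scene
for c,n in((t,'t'),(s,'s')):
    P=cloud(c).reshape(-1,3); P=P[(P[:,0]>.58)&(P[:,0]<.72)&(abs(P[:,1])<.3)]
    d=np.array([-.1494,.9888]); y=P[:,:2]@d-np.array([.65,0])@d; x=(P[:,:2]-[.65,0])@[.9888,.1494]
    m=(P[:,2]>.185)&(P[:,2]<.23)&(abs(x)<.03)
    x,y,z=x[m],y[m],P[m][:,2]
    for a,b in((-.28,-.2),(.16,.24)):
        k=(z>.2135)&(y>a)&(y<b); print(n,'post',k.sum(),x[k].mean(),y[k].min(),y[k].max(),y[k].mean())
    k=(z>.209)&(abs(y)<.06); print('collar',k.sum(),x[k].mean(),y[k].min(),y[k].max(),y[k].mean())
    k=(z>.2)&(z<.209)&(abs(y)<.15); print('rail',x[k].mean(),np.polyfit(y[k],x[k],1), z[k].mean())
st=readout.observe(); print(R.from_quat(st["tcp_rot"]).as_matrix().round(3))
```

```text
90 [ 447.1 -267.1] [48.3 43.3] 81.4Traceback (most recent call last):
  File "<stdin>", line 9, in <module>
  File "<stdin>", line 7, in flange
ValueError: max() iterable argument is empty
```

Run:
```python
from h import *
import pickle
C=pickle.load(open("c0.pkl","rb")); s,t=C["scene"],C["top"]
def flange(c,u0,v0,u1,v1,th):
    g=cv2.cvtColor(c["pixels"],cv2.COLOR_RGB2GRAY); m=np.zeros_like(g); m[v0:v1,u0:u1]=(g[v0:v1,u0:u1]<th)*255
    m=cv2.morphologyEx(m,cv2.MORPH_CLOSE,np.ones((3,3)))
    k=max(cv2.findContours(m,0,2)[0],key=cv2.contourArea); p=plane(c,k.reshape(-1,2),.006)[:,:2]
    r=cv2.minAreaRect((p*1000).astype(np.float32)); print(th,np.round(r[0],1),np.round(r[1],1),round(r[2],1))
for th in(105,120,135,150):
    flange(t,400,203,428,231,th)
    try: flange(s,368,172,402,200,th)
    except ValueError: pass
for n,c,(u0,v0,u1,v1) in[("s",s,(365,120,415,180)),("t",t,(400,200,440,232))]:
    P=cloud(c)[v0:v1,u0:u1].reshape(-1,3)
    q=P[(P[:,2]>.09)&(P[:,2]<.19)&(P[:,0]<.475)&(P[:,0]>.42)]; q=q[abs(q[:,1]+.269)<.012]
    f=np.polyfit(q[:,0]-.44,q[:,1],1); print(n,len(q),f, 'top',q[q[:,2]>.178].mean(0),q[q[:,2]>.14][:,0].min(),q[q[:,2]>.14][:,0].max())
for c,n in((t,'t'),(s,'s')):
    P=cloud(c).reshape(-1,3); P=P[(P[:,0]>.58)&(P[:,0]<.72)&(abs(P[:,1])<.3)]
    d=np.array([-.1494,.9888]); y=P[:,:2]@d-np.array([.65,0])@d; x=(P[:,:2]-[.65,0])@[.9888,.1494]
    m=(P[:,2]>.185)&(P[:,2]<.23)&(abs(x)<.03)
    x,y,z=x[m],y[m],P[m][:,2]
    for a,b in((-.28,-.2),(.16,.24)):
        k=(z>.2135)&(y>a)&(y<b); print(n,'post',k.sum(),x[k].mean(),y[k].min(),y[k].max(),y[k].mean())
    k=(z>.209)&(abs(y)<.06); print('collar',k.sum(),x[k].mean(),y[k].min(),y[k].max(),y[k].mean())
    k=(z>.2)&(z<.209)&(abs(y)<.15); print('rail',x[k].mean(),np.polyfit(y[k],x[k],1), z[k].mean())
st=readout.observe(); print(R.from_quat(st["tcp_rot"]).as_matrix().round(3))
```

```text
105 [ 439.3 -267.2] [42.6 62.6] 13.7
105 [ 459.8 -298. ] [54.1 16.8] 89.3
120 [ 445.  -280.4] [77.1 63.9] 88.7
120 [ 458.4 -297.2] [25.  61.2] 24.2
135 [ 441.6 -280. ] [75.2 77.9] 86.4
135 [ 457.4 -295.6] [40.7 59.9] 38.7
150 [ 439.9 -280.2] [75.2 81.6] 86.9
150 [ 439.9 -286.3] [90.  69.5] 87.2
s 211 [-0.00366916 -0.26918376] top [ 0.44730223 -0.27037743  0.18346998] 0.431374771604189 0.4629131939533412
t 96 [-0.0093191  -0.26922173] top [ 0.44678156 -0.26969149  0.18370557] 0.43256080133117736 0.4582021615561979
t post 42 -0.00201848533546977 -0.2499959228050371 -0.23122640811399145 -0.2403114091045855
t post 55 -0.000825955209714779 0.17634152064846648 0.20018725463693293 0.18740292462232566
collar 31 -0.0007000039330368148 -0.027430140269400036 0.018636449750379425 0.0019572490609548634
rail -0.0005464257425143479 [-0.00284028 -0.00054195] 0.2054226786914489
s post 33 -0.0007578081143229493 -0.254093060864504 -0.2290612304063652 -0.24018935696760293
s post 61 -0.002382046161344078 0.17553318351722888 0.19818598566887768 0.18813484743646314
collar 28 -0.001506766884222151 -0.004823545109193486 0.040736227406593474 0.005570401750838597
rail -0.0018805647744266638 [-0.00988677 -0.00173581] 0.20516419607126224
[[ 0.908  0.419 -0.001]
 [ 0.419 -0.908  0.002]
 [-0.    -0.002 -1.   ]]
```

```bash
cat >> h.py <<'E'
def down(yaw): # tool down, tool x at yaw
    return R.from_euler("z",yaw)*R.from_quat([1,0,0,0])
E
python3 -c "
from h import *
print(rel([.36,-.42,.27],down(.2)),rel([.446,-.271,.27],down(0)))"
```

```text
[ 7.533e-01 -5.852e-01 -1.982e-01 -3.000e-04  1.000e-04  3.710e-02] [ 1.4562e+00 -1.0811e+00 -1.9720e-01 -3.0000e-04  1.0000e-04  6.8900e-02]
```

```bash
python3 -m handwheel '[[1,0.15,-0.12,-0.04,0,0,0.01],[1,0.3,-0.23,-0.08,0,0,0.02],[1,0.45,-0.35,-0.12,0,0,0.03],[1,0.6,-0.47,-0.16,0,0,0.04],[1,0.75,-0.585,-0.2,0,0,0.05],[1,0.88,-0.68,-0.2,0,0,0.06],[1,1,-0.76,-0.2,0,0,0.069],[1,1,-0.76,-0.2,0,0,0.069]]' 60
python3 -c "
from h import *
print(rel([.446,-.271,.27],down(0)))"
```

```text
clock: 0.82
ee_pos: [0.3955, -0.3605, 0.2713]
tcp_rot: [1.0, 0.005, 0.001, -0.002]
wrist_force: [0.8, 1.7, 0.0]
width: 0.0854
gripper_force: 0.0
[ 2.569e-01 -4.448e-01  9.000e-03 -6.000e-04 -4.000e-04  1.600e-03]
```

```bash
python3 -m handwheel '[[1,0.1,-0.18,0,0,0,0],[1,0.2,-0.36,0,0,0,0],[1,0.25,-0.43,0,0,0,0.001],[1,0.25,-0.44,0,0,0,0.001],[1,0.25,-0.44,0,0,0,0.001],[1,0.25,-0.44,0,0,0,0.001],[1,0.25,-0.44,0,0,0,0.001],[1,0.25,-0.44,0,0,0,0.001]]'
python3 - <<'E'
from h import *
c=imaging.capture("wrist"); save(c,"w1.png")
P=cloud(c).reshape(-1,3); px=c["pixels"].reshape(-1,3).astype(int)
print(-np.array(c["camera_from_world"])[:3,:3].T@np.array(c["camera_from_world"])[:3,3])
near=(abs(P[:,0]-.446)<.06)&(abs(P[:,1]+.27)<.06)
for lo,hi in((.003,.01),(.055,.064),(.12,.14),(.178,.188)):
    q=P[near&(P[:,2]>lo)&(P[:,2]<hi)]; print(lo,len(q)); 
    if len(q): print(q.min(0),q.max(0),q.mean(0))
q=P[near&(P[:,2]>.1)&(P[:,2]<.19)]; print(np.polyfit(q[:,0]-.446,q[:,1],1))
g=cv2.cvtColor(c["pixels"],7); print(rel([.446,-.271,.27],down(0)))
E
```

```text
clock: 1.48
ee_pos: [0.4393, -0.2821, 0.2711]
tcp_rot: [1.0, -0.005, -0.0, 0.0]
wrist_force: [-0.4, 1.2, 0.2]
width: 0.0858
gripper_force: 0.0
[ 0.5150334  -0.28195546  0.41406326]
0.003 1615
[ 0.41152851 -0.30398777  0.0032229 ] [ 0.48275878 -0.2420327   0.00998506] [ 0.45359723 -0.27306683  0.00637027]
0.055 291
[ 0.42753191 -0.30233697  0.05503033] [ 0.45146314 -0.24228454  0.06365664] [ 0.44629141 -0.27317134  0.06018897]
0.12 118
[ 0.42531253 -0.27669926  0.12035057] [ 0.4661472  -0.26933197  0.13992861] [ 0.46076545 -0.27344004  0.13369353]
0.178 336
[ 0.43496468 -0.27636274  0.17821336] [ 0.45913743 -0.26779928  0.18634452] [ 0.44778051 -0.27198058  0.18406166]
[-0.03840646 -0.27229155]
[ 0.032  -0.0547  0.0058  0.      0.0001 -0.0016]
```

View pics/w1.png

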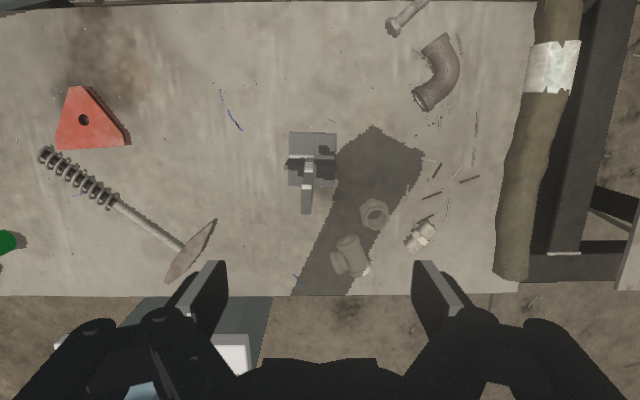

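The wrist view shows the sample at ≈(312,165), with its tab between the open fingers' lines. Its flange is close to square with the tool. The origin measures (0.447, -0.272), yaw ≈ -0.02.

```bash
python3 -m handwheel '[[1,0.038,-0.05,0,0,0,0.001],[1,0.038,-0.05,0.1,0,0,0.001],[1,0.038,-0.05,0.2,0,0,0.001],[1,0.038,-0.05,0.3,0,0,0.001],[1,0.038,-0.05,0.3,0,0,0.001],[1,0.038,-0.05,0.3,0,0,0.001],[1,0.038,-0.05,0.3,0,0,0.001],[1,0.038,-0.05,0.3,0,0,0.001]]'
python3 -c "
from h import *
print(rel([.447,-.272,.143],down(-.02)))"
```

```text
clock: 2.2
ee_pos: [0.4492, -0.2712, 0.213]
tcp_rot: [1.0, -0.007, 0.001, 0.001]
wrist_force: [0.8, 0.6, -1.1]
width: 0.0854
gripper_force: 0.0
[-1.170e-02  3.700e-03  3.498e-01  2.000e-04 -4.000e-04  1.000e-03]
```

```bash
python3 -m handwheel '[[1,-0.01,0.004,0.12,0,0,0.001],[1,-0.01,0.004,0.24,0,0,0.001],[1,-0.01,0.004,0.35,0,0,0.001],[1,-0.01,0.004,0.35,0,0,0.001],[1,-0.01,0.004,0.35,0,0,0.001],[0,-0.01,0.004,0.35,0,0,0.001],[0,-0.01,0.004,0.35,0,0,0.001],[0,-0.01,0.004,0.35,0,0,0.001]]'
python3 -m handwheel '[[0,0,0,0,0,0,0],[0,0,0,0,0,0,0],[0,0,0,0,0,0,0],[0,0,0,0,0,0,0],[0,0,0,0,0,0,0],[0,0,0,0,0,0,0],[0,0,0,0,0,0,0],[0,0,0,0,0,0,0]]'
python3 - <<'E'
from h import *
print(rel([.447,-.272,.143],down(-.02)))
c=imaging.capture("wrist"); P=cloud(c).reshape(-1,3)
near=(abs(P[:,0]-.446)<.06)&(abs(P[:,1]+.27)<.06)
for lo,hi in((.003,.01),(.055,.064)):
    q=P[near&(P[:,2]>lo)&(P[:,2]<hi)]; print(lo,len(q),q.min(0),q.max(0))
E
```

```text
clock: 2.87
ee_pos: [0.4476, -0.2718, 0.1433]
tcp_rot: [1.0, -0.01, 0.002, 0.001]
wrist_force: [-1.0, -0.5, -0.3]
width: 0.0518
gripper_force: 0.0
clock: 3.53
ee_pos: [0.4465, -0.2714, 0.1417]
tcp_rot: [1.0, -0.01, 0.0, 0.0]
wrist_force: [-0.2, -0.9, 2.7]
width: 0.0073
gripper_force: 60.0
[ 0.0024  0.003  -0.0067  0.0001 -0.0001  0.0001]
0.003 2858 [ 0.41149028 -0.30188914  0.00379148] [ 0.48260679 -0.24122621  0.00998079]
0.055 600 [ 0.43592163 -0.30087076  0.05517213] [ 0.45151388 -0.24159515  0.06358678]
```

```bash
python3 -m handwheel '[[0,0,0,-0.1,0,0,0],[0,0,0,-0.22,0,0,0],[0,0,0,-0.36,0,0,0],[0,0,0,-0.5,0,0,0],[0,0,0,-0.62,0,0,0],[0,0,0,-0.62,0,0,0],[0,0,0,-0.62,0,0,0],[0,0,0,-0.62,0,0,0]]'
python3 -c "
from h import *
print(rel([.599,-.136,.265],down(.15)),rel([.668,-.1257,.262],down(.15)))"
```

```text
clock: 4.25
ee_pos: [0.4441, -0.2699, 0.2621]
tcp_rot: [1.0, -0.01, -0.003, -0.001]
wrist_force: [-0.3, 0.5, -4.9]
width: 0.0073
gripper_force: 59.0
[ 7.613e-01 -6.843e-01 -1.670e-02 -5.000e-04  8.000e-04 -2.700e-02] [ 1.1053e+00 -7.4240e-01 -3.4000e-03 -5.0000e-04  8.0000e-04 -2.7000e-02]
```

```bash
python3 -m handwheel '[[0,0.1,-0.09,-0.01,0,0,-0.004],[0,0.22,-0.2,-0.02,0,0,-0.008],[0,0.34,-0.31,-0.02,0,0,-0.012],[0,0.46,-0.41,-0.02,0,0,-0.017],[0,0.58,-0.52,-0.02,0,0,-0.021],[0,0.68,-0.61,-0.02,0,0,-0.025],[0,0.76,-0.68,-0.02,0,0,-0.027],[0,0.76,-0.68,-0.02,0,0,-0.027]]'
python3 -m handwheel '[[0,0,0,0,0,0,0],[0,0,0,0,0,0,0],[0,0,0,0,0,0,0],[0,0,0,0,0,0,0],[0,0,0,0,0,0,0],[0,0,0,0,0,0,0],[0,0,0,0,0,0,0],[0,0,0,0,0,0,0]]'
python3 - <<'E'
from h import *
print(rel([.668,-.1257,.262],down(.15)))
ex=np.array([np.cos(.15),np.sin(.15)]);ey=np.array([-ex[1],ex[0]])
for n in("wrist","scene","top"):
    c=imaging.capture(n); save(c,"h_%s.png"%n); P=cloud(c).reshape(-1,3)
    L=P[:,:2]-[.65,0]; x=L@ex; y=L@ey; z=P[:,2]
    def st(m,t): 
        if m.sum(): print(n,t,m.sum(),'x %.4f %.4f y %.4f %.4f z %.4f %.4f'%(*np.percentile(x[m],[2,98]),*np.percentile(y[m],[2,98]),*np.percentile(z[m],[2,98])), x[m].mean().round(4),y[m].mean().round(4))
    st((z>.196)&(z<.21)&(abs(x)<.012)&(y>-.07)&(y<-.01),'rail+'); st((z>.196)&(z<.21)&(abs(x)<.012)&(y<-.175)&(y>-.22),'rail-')
    st((z>.21)&(z<.225)&(abs(x)<.02)&(abs(y)<.03),'collar')
    st((x<-.02)&(x>-.15)&(z>.105)&(z<.17)&(y<-.07)&(y>-.19),'flange')
    st((x<-.02)&(x>-.15)&(z>.17)&(z<.183)&(y<-.07)&(y>-.19),'web')
    st((x<.0)&(x>-.15)&(z>.19)&(z<.255)&(y<-.1)&(y>-.15),'hook')
E
```

```text
clock: 4.92
ee_pos: [0.6027, -0.1302, 0.265]
tcp_rot: [0.997, 0.08, -0.001, -0.004]
wrist_force: [0.6, 1.6, -4.7]
width: 0.0071
gripper_force: 59.1
clock: 5.58
ee_pos: [0.6007, -0.1383, 0.2696]
tcp_rot: [0.997, 0.075, 0.0, 0.0]
wrist_force: [-0.7, -0.4, -5.2]
width: 0.0073
gripper_force: 59.1
[ 3.419e-01 -1.190e-02  3.800e-02  0.000e+00 -1.000e-04 -0.000e+00]
wrist rail+ 1757 x -0.0050 0.0063 y -0.0687 -0.0114 z 0.2012 0.2071 0.0007 -0.0402
wrist rail- 1330 x -0.0053 0.0059 y -0.2192 -0.1759 z 0.2017 0.2074 0.0004 -0.1975
wrist collar 627 x -0.0084 0.0097 y -0.0045 0.0074 z 0.2101 0.2161 0.0009 0.0009
wrist flange 3844 x -0.1013 -0.0339 y -0.1580 -0.1007 z 0.1323 0.1671 -0.0598 -0.1293
wrist web 330 x -0.0660 -0.0652 y -0.1576 -0.1007 z 0.1702 0.1828 -0.0656 -0.1295
wrist hook 844 x -0.0505 -0.0002 y -0.1485 -0.1014 z 0.2012 0.2528 -0.0149 -0.1261
scene rail+ 51 x -0.0048 0.0054 y -0.0683 -0.0140 z 0.2002 0.2089 -0.001 -0.0397
scene rail- 32 x -0.0050 0.0060 y -0.2189 -0.1773 z 0.2022 0.2085 -0.0002 -0.1981
scene collar 20 x -0.0083 0.0069 y -0.0059 0.0086 z 0.2105 0.2167 -0.0014 0.0024
scene flange 291 x -0.1024 -0.0349 y -0.1573 -0.0985 z 0.1308 0.1678 -0.0722 -0.1236
scene web 22 x -0.0717 -0.0668 y -0.1387 -0.0977 z 0.1709 0.1823 -0.0699 -0.1153
scene hook 165 x -0.0911 -0.0008 y -0.1403 -0.1082 z 0.1917 0.2540 -0.0652 -0.1263
top rail+ 71 x -0.0053 0.0057 y -0.0684 -0.0119 z 0.2012 0.2094 -0.0002 -0.0399
top collar 26 x -0.0098 0.0084 y -0.0102 0.0085 z 0.2108 0.2175 -0.001 0.0026
top flange 283 x -0.1030 -0.0364 y -0.1563 -0.0981 z 0.1305 0.1649 -0.0749 -0.1223
top web 8 x -0.0721 -0.0662 y -0.1249 -0.0991 z 0.1730 0.1815 -0.0706 -0.1119
top hook 78 x -0.0916 -0.0004 y -0.1358 -0.1034 z 0.1912 0.2464 -0.0529 -0.1228
```

View pics/h_wrist.png

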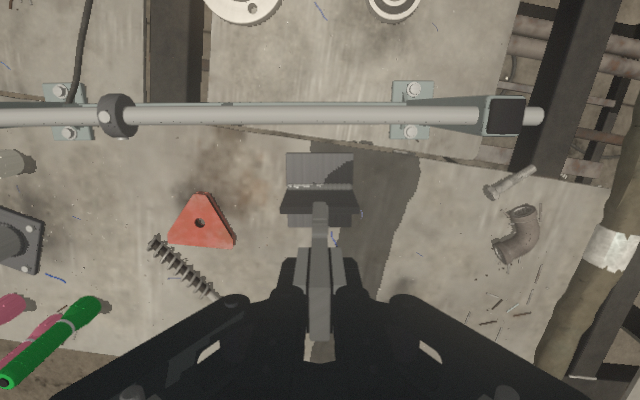

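The wrist view shows the rail at row ≈112 and the collar at ≈(115,115). The sample hangs square to the rail at column 320, 70 mm short of the rail.

```bash
python3 -m handwheel '[[0,0,0,0.048,0,0,0],[0,0.06,0,0.048,0,0,0],[0,0.12,0,0.048,0,0,0],[0,0.18,0,0.048,0,0,0],[0,0.24,0,0.048,0,0,0],[0,0.3,0,0.048,0,0,0],[0,0.345,0,0.048,0,0,0],[0,0.345,0,0.048,0,0,0]]'
python3 -m handwheel '[[0,0,0,0,0,0,0],[0,0,0,0,0,0,0],[0,0,0,0,0,0,0],[0,0,0,0,0,0,0],[0,0,0,0,0,0,0],[0,0,0,0,0,0,0],[0,0,0,0,0,0,0],[0,0,0,0,0,0,0]]'
python3 - <<'E'
from h import *
p=readout.observe()["ee_pos"]; ex=np.array([np.cos(.15),np.sin(.15)]);ey=np.array([-ex[1],ex[0]])
print((p[:2]-[.65,0])@ex,(p[:2]-[.65,0])@ey,p[2],readout.observe()["wrist_force"])
c=imaging.capture("scene"); P=cloud(c).reshape(-1,3); L=P[:,:2]-[.65,0]; x=L@ex; y=L@ey; z=P[:,2]
m=(z>.108)&(z<.14)&(abs(y+.13)<.05)&(abs(x)<.06);print(np.percentile(x[m],[2,98]),np.percentile(y[m],[2,98]))
E
```

```text
clock: 6.4
ee_pos: [0.6706, -0.1265, 0.2587]
tcp_rot: [0.997, 0.076, 0.001, -0.001]
wrist_force: [0.9, 1.0, -4.3]
width: 0.0073
gripper_force: 59.1
clock: 7.07
ee_pos: [0.669, -0.1277, 0.2598]
tcp_rot: [0.997, 0.075, 0.0, 0.0]
wrist_force: [-0.2, -0.4, -5.3]
width: 0.0076
gripper_force: 59.1
-0.0003360851635114265 -0.12914096925883292 0.2598474930735272 [-0.214975   -0.4050366  -5.30109269]
[-0.03393752  0.03416775] [-0.15757784 -0.09823803]
```

```bash
python3 -m handwheel '[[0,0,0,0.03,0,0,0],[0,0,0,0.06,0,0,0],[0,0,0,0.09,0,0,0],[0,0,0,0.11,0,0,0],[0,0,0,0.125,0,0,0],[0,0,0,0.135,0,0,0],[0,0,0,0.14,0,0,0],[0,0,0,0.14,0,0,0]]'
python3 -m handwheel '[[0,0,0,0.004,0,0,0],[0,0,0,0.007,0,0,0],[0,0,0,0.01,0,0,0],[0,0,0,0.01,0,0,0],[0,0,0,0.01,0,0,0],[0,0,0,0.01,0,0,0],[0,0,0,0.01,0,0,0],[0,0,0,0.01,0,0,0]]'
```

```text
clock: 7.78
ee_pos: [0.6689, -0.1277, 0.2314]
tcp_rot: [0.997, 0.075, -0.0, -0.0]
wrist_force: [0.1, -0.7, -4.5]
width: 0.0071
gripper_force: 59.0
clock: 8.45
ee_pos: [0.6691, -0.1278, 0.2298]
tcp_rot: [0.997, 0.075, 0.0, 0.0]
wrist_force: [0.5, -0.2, -4.7]
width: 0.0072
gripper_force: 59.0
```

```bash
python3 -m handwheel '[[0,0,0,0.003,0,0,0],[0,0,0,0.006,0,0,0],[0,0,0,0.009,0,0,0],[0,0,0,0.01,0,0,0],[0,0,0,0.01,0,0,0],[0,0,0,0.01,0,0,0],[0,0,0,0.01,0,0,0],[0,0,0,0.01,0,0,0]]'
```

```text
clock: 9.12
ee_pos: [0.6693, -0.1278, 0.2295]
tcp_rot: [0.997, 0.075, 0.001, 0.0]
wrist_force: [-4.3, 0.8, 5.8]
width: 0.0071
gripper_force: 60.6
```

```bash
python3 -m handwheel '[[0,-0.002,0,-0.005,0,0,0],[0,-0.002,-0.05,-0.005,0,0,0],[0,-0.002,-0.13,-0.005,0,0,0],[0,-0.002,-0.22,-0.005,0,0,0],[0,-0.002,-0.31,-0.005,0,0,0],[0,-0.002,-0.4,-0.005,0,0,0],[0,-0.002,-0.48,-0.005,0,0,0],[0,-0.002,-0.54,-0.005,0,0,0]]'
python3 -m handwheel '[[0,0,0,0,0,0,0],[0,0,0,0,0,0,0],[0,0,0,0,0,0,0],[0,0,0,0,0,0,0],[0,0,0,0,0,0,0],[0,0,0,0,0,0,0],[0,0,0,0,0,0,0],[0,0,0,0,0,0,0]]'
python3 - <<'E'
from h import *
p=readout.observe()["ee_pos"]; ex=np.array([np.cos(.15),np.sin(.15)]);ey=np.array([-ex[1],ex[0]])
print((p[:2]-[.65,0])@ex,(p[:2]-[.65,0])@ey,p[2],readout.observe()["wrist_force"])
c=imaging.capture("wrist"); save(c,"w3.png")
E
```

```text
clock: 9.78
ee_pos: [0.6538, -0.0216, 0.2295]
tcp_rot: [0.997, 0.075, 0.002, 0.002]
wrist_force: [0.5, -3.3, 2.1]
width: 0.0073
gripper_force: 60.1
clock: 10.45
ee_pos: [0.6531, -0.0173, 0.2295]
tcp_rot: [0.997, 0.076, 0.001, -0.003]
wrist_force: [-0.2, 5.3, 5.3]
width: 0.0075
gripper_force: 60.4
0.0005108255748128556 -0.017620189652216737 0.2294694353589023 [-0.21247958  5.33551332  5.27208746]
```

View pics/w3.png

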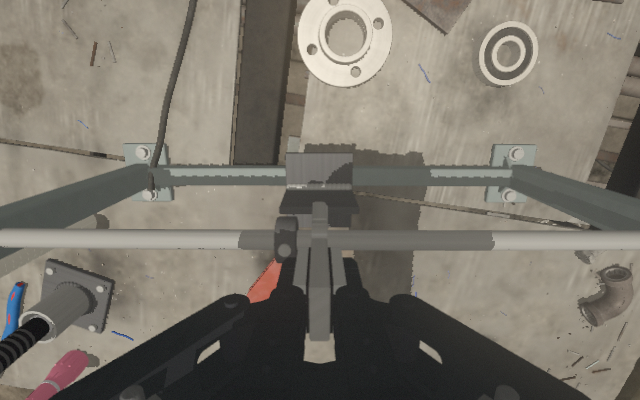

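The wrist view shows the hook plate (left edge ≈311,240) about 6–8 mm short of the collar (right edge ≈298). I'll creep up to contact.

```bash
python3 -m handwheel '[[0,0,-0.005,-0.003,0,0,0],[0,0,-0.01,-0.003,0,0,0],[0,0,-0.015,-0.003,0,0,0],[0,0,-0.02,-0.003,0,0,0],[0,0,-0.025,-0.003,0,0,0],[0,0,-0.03,-0.003,0,0,0],[0,0,-0.03,-0.003,0,0,0],[0,0,-0.03,-0.003,0,0,0]]'
python3 -m handwheel '[[0,0,-0.003,0,0,0,0],[0,0,-0.006,0,0,0,0],[0,0,-0.009,0,0,0,0],[0,0,-0.012,0,0,0,0],[0,0,-0.015,0,0,0,0],[0,0,-0.015,0,0,0,0],[0,0,-0.015,0,0,0,0],[0,0,-0.015,0,0,0,0]]'
```

```text
clock: 11.17
ee_pos: [0.6524, -0.0173, 0.2295]
tcp_rot: [0.997, 0.074, 0.001, 0.001]
wrist_force: [3.6, -1.4, 2.0]
width: 0.0072
gripper_force: 60.1
clock: 11.83
ee_pos: [0.6513, -0.0156, 0.2296]
tcp_rot: [0.997, 0.074, 0.0, 0.002]
wrist_force: [2.5, -5.2, 2.5]
width: 0.0074
gripper_force: 60.1
```

```bash
python3 -m handwheel '[[0,0,-0.005,-0.003,0,0,0],[0,0,-0.01,-0.003,0,0,0],[0,0,-0.015,-0.003,0,0,0],[0,0,-0.02,-0.003,0,0,0],[0,0,-0.02,-0.003,0,0,0],[0,0,-0.02,-0.003,0,0,0],[0,0,-0.02,-0.003,0,0,0],[0,0,-0.02,-0.003,0,0,0]]'
python3 - <<'E'
from h import *
c=imaging.capture("wrist"); save(c,"w4.png"); p=cloud(c)
cv2.imwrite("pics/w4c.png",cv2.resize(c["pixels"][190:290,240:400],None,fx=4,fy=4)[...,::-1])
ex=np.array([np.cos(.15),np.sin(.15)]);ey=np.array([-ex[1],ex[0]])
for r in (222,228,247): 
  q=p[r,270:345]; print(r,[(i+270,round(float((a[:2]-[.65,0])@ey),4),round(float(a[2]),3)) for i,a in enumerate(q)][::4])
E
```

```text
clock: 12.5
ee_pos: [0.6505, -0.0108, 0.2297]
tcp_rot: [0.997, 0.074, -0.0, 0.002]
wrist_force: [2.8, -3.5, 0.9]
width: 0.0071
gripper_force: 60.0
222 [(270, 0.0503, 0.001), (274, 0.0455, -0.001), (278, 0.0406, -0.001), (282, 0.0353, 0.001), (286, 0.0302, 0.002), (290, 0.006, 0.207), (294, 0.0037, 0.209), (298, 0.0016, 0.206), (302, -0.0007, 0.208), (306, -0.0029, 0.208), (310, -0.0021, 0.094), (314, -0.0075, 0.222), (318, -0.0096, 0.221), (322, -0.0116, 0.221), (326, -0.0136, 0.221), (330, -0.0209, 0.095), (334, -0.0246, 0.095), (338, -0.0283, 0.094), (342, -0.0321, 0.094)]
228 [(270, 0.0184, 0.2), (274, 0.0159, 0.201), (278, 0.0135, 0.202), (282, 0.0112, 0.202), (286, 0.009, 0.201), (290, 0.0058, 0.211), (294, 0.0036, 0.21), (298, 0.0014, 0.21), (302, -0.0008, 0.211), (306, -0.0029, 0.21), (310, -0.0049, 0.201), (314, -0.0075, 0.225), (318, -0.0095, 0.226), (322, -0.0115, 0.225), (326, -0.0135, 0.225), (330, -0.0165, 0.201), (334, -0.0188, 0.201), (338, -0.0211, 0.202), (342, -0.0234, 0.203)]
247 [(270, 0.0524, -0.001), (274, 0.0472, -0.001), (278, 0.0418, 0.001), (282, 0.0369, -0.001), (286, 0.0316, 0.0), (290, 0.0058, 0.214), (294, 0.0035, 0.215), (298, 0.0013, 0.216), (302, -0.0019, 0.234), (306, -0.0037, 0.233), (310, -0.0057, 0.235), (314, -0.0076, 0.238), (318, -0.0095, 0.238), (322, -0.0114, 0.238), (326, -0.0132, 0.237), (330, -0.0153, 0.233), (334, -0.0173, 0.232), (338, -0.0191, 0.233), (342, -0.0404, 0.001)]
```

View pics/w4c.png

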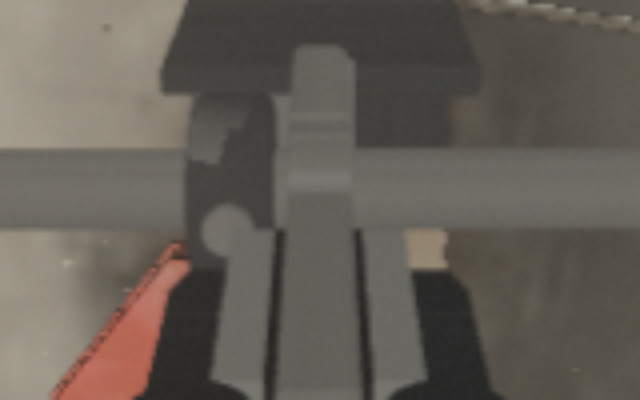

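The crop shows a gap of about 2 mm between the collar's right side (≈275,160) and the plate (≈290,160). I'll keep creeping.

```bash
python3 -m handwheel '[[0,0,-0.005,-0.002,0,0,0],[0,0,-0.01,-0.002,0,0,0],[0,0,-0.01,-0.002,0,0,0],[0,0,-0.01,-0.002,0,0,0],[0,0,-0.01,-0.002,0,0,0],[0,0,-0.01,-0.002,0,0,0],[0,0,-0.01,-0.002,0,0,0],[0,0,-0.01,-0.002,0,0,0]]'
python3 -m handwheel '[[0,0,-0.003,0,0,0,0],[0,0,-0.006,0,0,0,0],[0,0,-0.008,0,0,0,0],[0,0,-0.008,0,0,0,0],[0,0,-0.008,0,0,0,0],[0,0,-0.008,0,0,0,0],[0,0,-0.008,0,0,0,0],[0,0,-0.008,0,0,0,0]]'
```

```text
clock: 13.22
ee_pos: [0.6501, -0.0083, 0.2297]
tcp_rot: [0.997, 0.074, -0.0, 0.001]
wrist_force: [4.3, -2.1, -0.5]
width: 0.0071
gripper_force: 59.9
clock: 13.88
ee_pos: [0.65, -0.0082, 0.2297]
tcp_rot: [0.997, 0.074, -0.0, 0.002]
wrist_force: [4.2, -4.0, -0.5]
width: 0.0072
gripper_force: 59.7
```

```bash
python3 -m handwheel '[[0,0,-0.003,0,0,0,0],[0,0,-0.006,0,0,0,0],[0,0,-0.01,0,0,0,0],[0,0,-0.01,0,0,0,0],[0,0,-0.01,0,0,0,0],[0,0,-0.01,0,0,0,0],[0,0,-0.01,0,0,0,0],[0,0,-0.01,0,0,0,0]]'
python3 - <<'E'
from h import *
c=imaging.capture("wrist"); save(c,"w5.png"); p=cloud(c)
ex=np.array([np.cos(.15),np.sin(.15)]);ey=np.array([-ex[1],ex[0]])
for r in (224,226,228): 
  q=p[r,296:330]; print(r,[(i+296,round(float((a[:2]-[.65,0])@ey),4),round(float(a[2]),3)) for i,a in enumerate(q)][::2])
E
```

```text
clock: 14.55
ee_pos: [0.65, -0.0081, 0.2297]
tcp_rot: [0.997, 0.073, -0.0, 0.003]
wrist_force: [3.9, -6.4, 0.2]
width: 0.0072
gripper_force: 59.6
224 [(296, 0.0052, 0.208), (298, 0.0042, 0.208), (300, 0.003, 0.209), (302, 0.0019, 0.208), (304, 0.0008, 0.209), (306, -0.0003, 0.207), (308, -0.0014, 0.208), (310, -0.0025, 0.21), (312, -0.0036, 0.208), (314, -0.0049, 0.223), (316, -0.0059, 0.222), (318, -0.0069, 0.222), (320, -0.0079, 0.222), (322, -0.0089, 0.223), (324, -0.0099, 0.222), (326, -0.0109, 0.223), (328, -0.0146, 0.15)]
226 [(296, 0.0051, 0.21), (298, 0.0041, 0.21), (300, 0.003, 0.21), (302, 0.0019, 0.209), (304, 0.0008, 0.21), (306, -0.0003, 0.209), (308, -0.0014, 0.209), (310, -0.0025, 0.209), (312, -0.0036, 0.209), (314, -0.0049, 0.224), (316, -0.0059, 0.223), (318, -0.0069, 0.225), (320, -0.0079, 0.224), (322, -0.0089, 0.224), (324, -0.0099, 0.224), (326, -0.0109, 0.223), (328, -0.0146, 0.151)]
228 [(296, 0.0051, 0.211), (298, 0.004, 0.211), (300, 0.003, 0.21), (302, 0.0019, 0.21), (304, 0.0008, 0.21), (306, -0.0003, 0.209), (308, -0.0014, 0.21), (310, -0.0025, 0.21), (312, -0.0036, 0.21), (314, -0.0049, 0.224), (316, -0.0059, 0.225), (318, -0.0069, 0.225), (320, -0.0079, 0.225), (322, -0.0089, 0.224), (324, -0.0098, 0.226), (326, -0.0109, 0.225), (328, -0.0127, 0.202)]
```

```bash
python3 -m handwheel '[[0,0,0.003,0.003,0,0,0],[0,0,0.006,0.003,0,0,0],[0,0,0.008,0.003,0,0,0],[0,0,0.008,0.003,0,0,0],[0.15,0,0.008,0.003,0,0,0],[0.3,0,0.008,0.003,0,0,0],[0.5,0,0.008,0.003,0,0,0],[0.5,0,0.008,0.003,0,0,0]]'
python3 -m handwheel '[[0.5,0,0,0,0,0,0],[0.5,0,0,-0.08,0,0,0],[0.5,0,0,-0.2,0,0,0],[0.5,0,0,-0.35,0,0,0],[0.7,0,0,-0.5,0,0,0],[1,0,0,-0.55,0,0,0],[1,0,0,-0.55,0,0,0],[1,0,0,-0.55,0,0,0]]'
python3 - <<'E'
from h import *
ex=np.array([np.cos(.15),np.sin(.15)]);ey=np.array([-ex[1],ex[0]])
for n in("wrist","scene"):
    c=imaging.capture(n); save(c,"r_%s.png"%n); P=cloud(c).reshape(-1,3); L=P[:,:2]-[.65,0]; x=L@ex; y=L@ey; z=P[:,2]
    def st(m,t): 
        if m.sum(): print(n,t,m.sum(),'x %.4f %.4f y %.4f %.4f z %.4f %.4f'%(*np.percentile(x[m],[2,98]),*np.percentile(y[m],[2,98]),*np.percentile(z[m],[2,98])))
    k=abs(y+.0085)<.04
    st(k&(z>.07)&(z<.11)&(abs(x)<.06),'flange'); st(k&(z>.14)&(z<.152)&(abs(x)<.03),'web top');st(k&(z>.225)&(z<.285)&(abs(x)<.03),'tab'); st(k&(z>.207)&(z<.219)&(abs(x)<.013)&(y>-.006),'collar')
print(rel([.45,.1,.36],down(.15)), rel([.4295,.290,.30],down(.15)))
E
```

```text
clock: 15.27
ee_pos: [0.6483, -0.0025, 0.2285]
tcp_rot: [0.997, 0.076, -0.002, -0.001]
wrist_force: [0.3, -0.3, 0.1]
width: 0.0426
gripper_force: 0.0
clock: 15.93
ee_pos: [0.6498, -0.0037, 0.3396]
tcp_rot: [0.997, 0.075, 0.0, -0.0]
wrist_force: [-0.3, 0.7, -0.9]
width: 0.085
gripper_force: 0.0
wrist flange 1556 x -0.0180 0.0393 y -0.0374 0.0200 z 0.0928 0.1055
wrist web top 274 x -0.0006 0.0058 y -0.0376 0.0201 z 0.1405 0.1494
wrist tab 619 x -0.0139 0.0146 y -0.0122 -0.0044 z 0.2259 0.2733
wrist collar 360 x -0.0097 0.0122 y -0.0040 0.0223 z 0.2072 0.2162
scene flange 250 x -0.0289 0.0378 y -0.0376 0.0216 z 0.0894 0.1090
scene web top 35 x -0.0182 0.0062 y -0.0117 0.0221 z 0.1404 0.1516
scene tab 119 x -0.0152 0.0077 y -0.0129 -0.0034 z 0.2262 0.2743
scene collar 45 x -0.0129 0.0080 y -0.0057 0.0278 z 0.2071 0.2178
[-9.044e-01 -6.636e-01 -1.104e-01 -1.000e-04  7.000e-04  1.000e-04] [-8.620e-01 -1.618e+00  1.901e-01 -1.000e-04  7.000e-04  1.000e-04]
```

View pics/r_wrist.png

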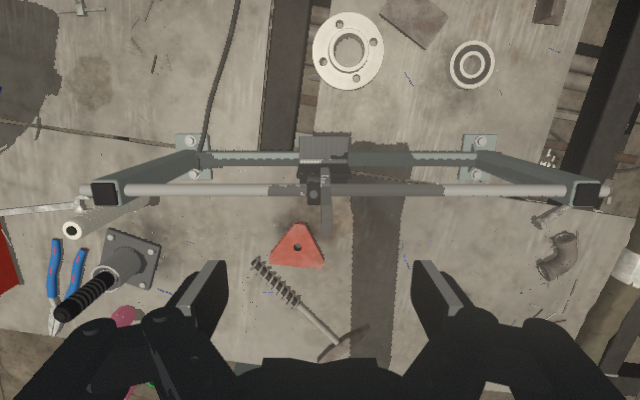

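The wrist view shows the sample hanging at the collar (plate ≈(325,200), collar ≈(314,190)) and let go. The lamp in its holder is at ≈(110,275).

```bash
python3 -m handwheel '[[1,-0.1,-0.14,0,0,0,0],[1,-0.2,-0.3,0,0,0,0],[1,-0.3,-0.46,0,0,0,0],[1,-0.4,-0.62,0,0,0,0],[1,-0.5,-0.78,0,0,0,0],[1,-0.58,-0.92,0,0,0,0],[1,-0.64,-1,0,0,0,0],[1,-0.64,-1,0,0,0,0]]'
python3 -m handwheel '[[1,-0.06,-0.16,0,0,0,0],[1,-0.13,-0.3,0,0,0,0],[1,-0.18,-0.45,0,0,0,0],[1,-0.22,-0.6,0,0,0,0],[1,-0.22,-0.62,0,0,0,0],[1,-0.22,-0.62,0,0,0,0],[1,-0.22,-0.62,0,0,0,0],[1,-0.22,-0.62,0,0,0,0]]'
python3 - <<'E'
from h import *
c=imaging.capture("wrist"); save(c,"l1.png"); P=cloud(c).reshape(-1,3)
near=np.hypot(P[:,0]-.43,P[:,1]-.29)<.05
for lo,hi in((.148,.162),(.08,.145),(.062,.072)):
    q=P[near&(P[:,2]>lo)&(P[:,2]<hi)]; print(lo,len(q),np.percentile(q,2,axis=0).round(4),np.percentile(q,98,axis=0).round(4),q.mean(0).round(4))
    if lo==.148: print(cv2.minEnclosingCircle((q[:,:2]*1000).astype(np.float32)))
print(rel([.4295,.290,.30],down(.15)))
E
```

```text
clock: 16.7
ee_pos: [0.4883, 0.1798, 0.3378]
tcp_rot: [0.997, 0.08, -0.003, -0.0]
wrist_force: [0.7, 0.8, -0.2]
width: 0.0852
gripper_force: 0.0
clock: 17.37
ee_pos: [0.4326, 0.288, 0.3385]
tcp_rot: [0.997, 0.073, -0.001, 0.001]
wrist_force: [1.0, -0.3, -0.4]
width: 0.0855
gripper_force: 0.0
0.148 435 [0.4221 0.2776 0.1492] [0.4435 0.3001 0.1584] [0.4333 0.2888 0.1551]
((431.982666015625, 288.5102233886719), 12.673391342163086)
0.08 197 [0.4341 0.2772 0.0828] [0.4448 0.3012 0.1435] [0.442 0.29  0.116]
0.062 281 [0.4174 0.2664 0.0629] [0.4547 0.3105 0.0702] [0.4395 0.2894 0.0677]
[-0.0137 -0.0125  0.1938  0.0002  0.0002 -0.0006]
```

```bash
python3 -m handwheel '[[1,-0.007,-0.006,0.12,0,0,0],[1,-0.007,-0.006,0.3,0,0,0],[1,-0.007,-0.006,0.48,0,0,0],[1,-0.007,-0.006,0.64,0,0,0],[1,-0.007,-0.006,0.68,0,0,0],[1,-0.007,-0.006,0.68,0,0,0],[1,-0.007,-0.006,0.68,0,0,0],[1,-0.007,-0.006,0.68,0,0,0]]'
python3 -c "
from h import *
print(rel([.431,.289,.104],down(.15)))"
```

```text
clock: 18.08
ee_pos: [0.4317, 0.2922, 0.2061]
tcp_rot: [0.997, 0.074, 0.002, -0.001]
wrist_force: [0.5, 0.6, -0.2]
width: 0.0854
gripper_force: 0.0
[-8.100e-03  1.640e-02  5.105e-01 -3.000e-04 -6.000e-04 -2.000e-04]
```

```bash
python3 -m handwheel '[[1,-0.005,0.012,0.1,0,0,0],[1,-0.005,0.012,0.25,0,0,0],[1,-0.005,0.012,0.4,0,0,0],[1,-0.005,0.012,0.5,0,0,0],[1,-0.005,0.012,0.505,0,0,0],[1,-0.005,0.012,0.505,0,0,0],[1,-0.005,0.012,0.505,0,0,0],[1,-0.005,0.012,0.505,0,0,0]]'
python3 -m handwheel '[[0,0,0,0,0,0,0],[0,0,0,0,0,0,0],[0,0,0,0,0,0,0],[0,0,0,0,0,0,0],[0,0,0,0,0,0,0],[0,0,0,0,0,0,0],[0,0,0,0,0,0,0],[0,0,0,0,0,0,0]]' 80
python3 -c "
from h import *
print(readout.observe()['torque'])
print(rel([.431,.289,.104],down(.15)))"
```

```text
clock: 18.75
ee_pos: [0.4313, 0.2905, 0.1054]
tcp_rot: [0.997, 0.075, 0.002, -0.001]
wrist_force: [-0.0, 0.6, 0.0]
width: 0.0854
gripper_force: 0.0
clock: 19.42
ee_pos: [0.4297, 0.289, 0.1031]
tcp_rot: [0.997, 0.075, 0.0, -0.0]
wrist_force: [0.1, -0.0, 3.2]
width: 0.0246
gripper_force: 78.3
[-0.18231668  0.0108271  -0.02136025]
[ 0.0066  0.001  -0.0044 -0.     -0.0001 -0.    ]
```

```bash
python3 -m handwheel '[[0,0,0,-0.05,0,0,0],[0,0,0,-0.15,0,0,0],[0,0,0,-0.28,0,0,0],[0,0,0,-0.42,0,0,0],[0,0,0,-0.57,0,0,0],[0,0,0,-0.72,0,0,0],[0,0,0,-0.87,0,0,0],[0,0,0,-0.97,0,0,0]]'
python3 -m handwheel '[[0,0,0,0,0,0,0],[0,0,0,0,0,0,0],[0,0,0,0,0,0,0],[0,0,0,0,0,0,0],[0,0,0,0,0,0,0],[0,0,0,0,0,0,0],[0,0,0,0,0,0,0],[0,0,0,0,0,0,0]]'
python3 - <<'E'
from h import *
st=readout.observe(); print(st["ee_pos"],st["wrist_force"])
ex=np.array([np.cos(.15),np.sin(.15)]);ey=np.array([-ex[1],ex[0]])
for n in("scene","top"):
    c=imaging.capture(n); save(c,"u_%s.png"%n); P=cloud(c).reshape(-1,3)
    L=P[:,:2]-[.65,0]; x=L@ex; y=L@ey; z=P[:,2]
    def stt(m,t): 
        if m.sum(): print(n,t,m.sum(),'x %.4f %.4f y %.4f %.4f z %.4f %.4f'%(*np.percentile(x[m],[2,98]),*np.percentile(y[m],[2,98]),*np.percentile(z[m],[2,98])))
    k=abs(y+.0085)<.04
    stt(k&(z>.06)&(z<.11)&(abs(x)<.06),'flange'); stt(k&(z>.14)&(z<.152)&(abs(x)<.03),'web top');stt(k&(z>.225)&(z<.285)&(abs(x)<.03),'tab')
    q=P[(np.hypot(P[:,0]-.4297,P[:,1]-.289)<.03)&(z>.16)&(z<.285)]; print('lamp',len(q),q.min(0),q.max(0))
    for lo in(.2,.22,.24,.26): 
        w=q[abs(q[:,2]-lo)<.01]; print(lo,w.mean(0).round(4) if len(w) else '')
E
```

```text
clock: 20.08
ee_pos: [0.4292, 0.2895, 0.2996]
tcp_rot: [0.997, 0.075, 0.001, -0.001]
wrist_force: [0.4, 1.6, -2.0]
width: 0.0246
gripper_force: 78.7
clock: 20.75
ee_pos: [0.429, 0.2888, 0.2961]
tcp_rot: [0.997, 0.075, -0.001, 0.0]
wrist_force: [0.1, -0.1, -2.6]
width: 0.0241
gripper_force: 78.7
[0.4289951  0.28879346 0.29610595] [ 0.05322001 -0.07404054 -2.58170744]
scene flange 73 x -0.0297 -0.0044 y -0.0378 0.0170 z 0.0883 0.0974
scene web top 3 x -0.0187 -0.0118 y -0.0099 -0.0044 z 0.1486 0.1506
scene tab 63 x -0.0150 -0.0029 y -0.0136 -0.0036 z 0.2260 0.2745
lamp 363 [0.41232774 0.27618093 0.20172243] [0.44593691 0.3051064  0.28419304]
0.2 [0.4203 0.2948 0.2062]
0.22 [0.4212 0.2959 0.2207]
0.24 [0.423  0.2952 0.2396]
0.26 [0.4236 0.2947 0.2603]
top flange 199 x -0.0300 0.0379 y -0.0352 0.0224 z 0.0890 0.1064
top web top 29 x -0.0094 0.0052 y -0.0349 0.0223 z 0.1402 0.1514
top tab 50 x -0.0162 0.0086 y -0.0108 -0.0029 z 0.2255 0.2752
lamp 40 [0.41416774 0.27326779 0.20059665] [0.4312557  0.28670784 0.27726507]
0.2 [0.4221 0.2782 0.2037]
0.22 [0.4219 0.2775 0.2215]
0.24 [0.4222 0.2794 0.2394]
0.26 [0.4226 0.2811 0.2599]
```

View pics/u_scene.png

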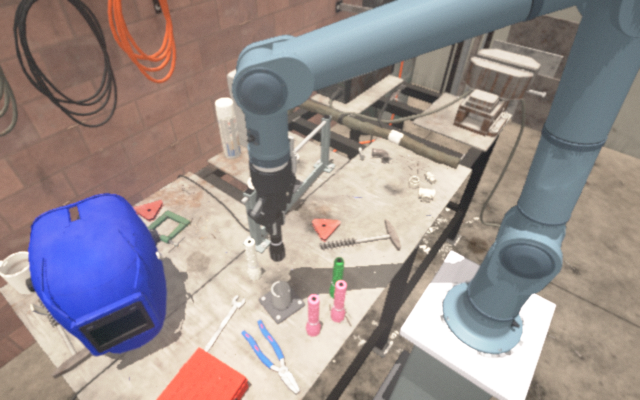

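The scene view shows the black lamp drawn out vertical at ≈(277,245), above its holder, which is now empty at ≈(281,295). Next I'll work out the travel and the tilt.

```bash
python3 -c "
from h import *
ex=np.array([np.cos(.15),np.sin(.15),0]);print(rel([.45,-.03,.31],down(.15)))"
```

```text
[-1.3550e-01  1.5921e+00 -6.7600e-02 -0.0000e+00  1.0000e-04  0.0000e+00]
```

```bash
python3 -m handwheel '[[0,-0.01,0.08,-0.03,0,0,0],[0,-0.02,0.2,-0.07,0,0,0],[0,-0.03,0.34,-0.07,0,0,0],[0,-0.04,0.48,-0.07,0,0,0],[0,-0.05,0.62,-0.07,0,0,0],[0,-0.06,0.76,-0.07,0,0,0],[0,-0.07,0.9,-0.07,0,0,0],[0,-0.08,1,-0.07,0,0,0]]'
python3 -m handwheel '[[0,-0.01,0.12,0,0,0,0],[0,-0.02,0.24,0,0,0.01,0],[0,-0.03,0.36,0,0,0.025,0],[0,-0.04,0.48,0,0,0.043,0],[0,-0.05,0.56,0,0,0.061,0],[0,-0.05,0.59,0,0,0.079,0],[0,-0.05,0.59,0,0,0.096,0],[0,-0.05,0.59,0,0,0.11,0]]'
python3 -m handwheel '[[0,0,0,0,0,0.008,0],[0,0,0,0,0,0.015,0],[0,0,0,0,0,0.015,0],[0,0,0,0,0,0.015,0],[0,0,0,0,0,0.015,0],[0,0,0,0,0,0.015,0],[0,0,0,0,0,0.015,0],[0,0,0,0,0,0.015,0]]'
python3 - <<'E'
from h import *
T=down(.15)*R.from_euler("y",np.pi/4); print(rel([.4994,-.0313,.2496],T))
s=readout.observe(); Ro=R.from_quat(s["tcp_rot"]).as_matrix(); print(Ro.round(3), s["qpos"].round(2),s["wrist_force"])
c=imaging.capture("wrist"); save(c,"t1.png"); c=imaging.capture("scene"); save(c,"t1s.png")
E
```

```text
clock: 21.52
ee_pos: [0.4435, 0.0857, 0.3108]
tcp_rot: [0.997, 0.074, 0.0, 0.001]
wrist_force: [0.4, -1.5, -1.5]
width: 0.0243
gripper_force: 78.9
clock: 22.18
ee_pos: [0.463, -0.0328, 0.3015]
tcp_rot: [0.939, 0.071, 0.334, -0.028]
wrist_force: [-0.5, 1.7, -2.4]
width: 0.0246
gripper_force: 79.0
clock: 22.85
ee_pos: [0.4739, -0.0348, 0.3012]
tcp_rot: [0.922, 0.071, 0.378, -0.032]
wrist_force: [0.4, -0.0, -1.6]
width: 0.0243
gripper_force: 79.0
[-8.940e-02  3.900e-03  2.739e-01 -1.300e-03  1.100e-03  1.000e-04]
[[ 0.704  0.156  0.693]
 [ 0.107 -0.988  0.113]
 [ 0.702 -0.005 -0.712]] [ 0.39 -0.41 -0.21  2.43 -0.74  0.47 -0.69] [ 0.39929    -0.03222804 -1.62478456]
```

View pics/t1.png

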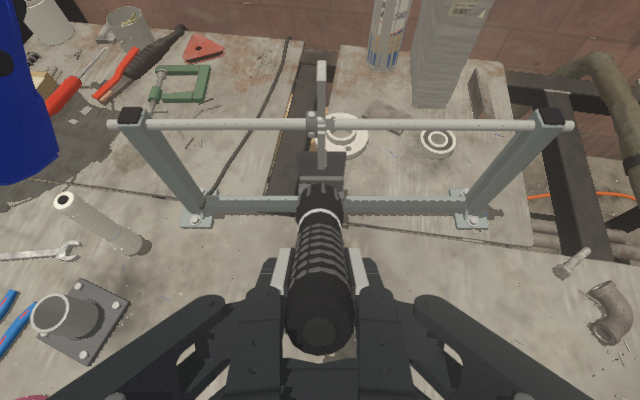

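The wrist view shows the lamp tilted, its lens pointing at the sample (web ≈(325,165)). The collar is at ≈(313,123) and the stand is clear. I'll ease towards the final pose and watch the joint limits.

```bash
python3 -m handwheel '[[0,0.01,0,0.03,0,0,0],[0,0.02,0,0.06,0,0,0],[0,0.0,0.002,0.1,0,0.001,0],[0,-0.03,0.003,0.15,0,0.001,0],[0,-0.05,0.004,0.18,0,0.001,0],[0,-0.05,0.004,0.2,0,0.001,0],[0,-0.05,0.004,0.2,0,0.001,0],[0,-0.05,0.004,0.2,0,0.001,0]]'
python3 - <<'E'
from h import *
T=down(.15)*R.from_euler("y",np.pi/4); print(rel([.4994,-.0313,.2496],T))
s=readout.observe(); print(s["qpos"].round(3),s["wrist_force"],s["joint_velocities"].round(3))
E
```

```text
clock: 23.62
ee_pos: [0.4946, -0.0323, 0.2648]
tcp_rot: [0.921, 0.071, 0.381, -0.033]
wrist_force: [-0.2, 0.0, -1.0]
width: 0.0244
gripper_force: 79.0
[-0.0362 -0.0007  0.071  -0.0013  0.0003 -0.0001]
[ 0.297 -0.303 -0.166  2.447 -0.845  0.331 -0.581] [-0.15056598  0.02334443 -0.96752202] [ 0.008 -0.016  0.    -0.008  0.003  0.003  0.001]
```

```bash
python3 -m handwheel '[[0,-0.01,0,0.02,0,0,0],[0,-0.02,0,0.04,0,0,0],[0,-0.036,0,0.06,0,0,0],[0,-0.036,0,0.07,0,0,0],[0,-0.036,0,0.07,0,0,0],[0,-0.036,0,0.07,0,0,0],[0,-0.036,0,0.07,0,0,0],[0,-0.036,0,0.07,0,0,0]]'
python3 - <<'E'
from h import *
T=down(.15)*R.from_euler("y",np.pi/4); print(rel([.4994,-.0313,.2496],T))
s=readout.observe(); print(s["qpos"].round(3),s["wrist_force"]); Rt=R.from_quat(s["tcp_rot"])
ex=np.array([np.cos(.15),np.sin(.15)]);ey=np.array([-ex[1],ex[0]])
for n in("wrist","scene","top"):
    c=imaging.capture(n); save(c,"f_%s.png"%n); P=cloud(c).reshape(-1,3)
    q=Rt.inv().apply(P-s["ee_pos"]); m=(abs(q[:,0])<.03)&(abs(q[:,1])<.03)&(q[:,2]>.0)&(q[:,2]<.12); q=q[m]
    print(n,len(q),'zmax',np.percentile(q[:,2],[98,99.5]) if len(q) else '')
    for a in(.01,.03,.05,.07,.085):
        w=q[abs(q[:,2]-a)<.008]
        if len(w)>5: print(a,len(w),'x %.4f %.4f y %.4f %.4f'%(*np.percentile(w[:,0],[3,97]),*np.percentile(w[:,1],[3,97])))
    L=P[:,:2]-[.65,0]; x=L@ex; y=L@ey; z=P[:,2]
    def stt(m,t): 
        if m.sum()>4: print(n,t,m.sum(),'x %.4f %.4f y %.4f %.4f z %.4f %.4f'%(*np.percentile(x[m],[2,98]),*np.percentile(y[m],[2,98]),*np.percentile(z[m],[2,98])))
    k=abs(y+.0085)<.04
    stt(k&(z>.075)&(z<.105)&(abs(x)<.05),'flange'); stt(k&(z>.14)&(z<.152)&(abs(x)<.03),'web top');stt(k&(z>.225)&(z<.285)&(abs(x)<.03),'tab')
E
```

```text
clock: 24.28
ee_pos: [0.4991, -0.0318, 0.2502]
tcp_rot: [0.921, 0.071, 0.381, -0.032]
wrist_force: [0.4, 0.2, -1.5]
width: 0.024
gripper_force: 79.0
[-0.0008 -0.0021  0.0035 -0.0012  0.0001 -0.0001]
[ 0.248 -0.267 -0.131  2.459 -0.909  0.284 -0.512] [ 0.42794202  0.16673951 -1.48983258]
wrist 2369 zmax [0.0883216  0.09195545]
0.01 516 x 0.0065 0.0156 y -0.0119 0.0114
0.03 410 x 0.0059 0.0156 y -0.0121 0.0120
0.05 495 x 0.0034 0.0174 y -0.0138 0.0140
0.07 368 x 0.0012 0.0199 y -0.0164 0.0169
0.085 200 x 0.0066 0.0202 y -0.0151 0.0168
wrist flange 1080 x -0.0292 0.0019 y -0.0376 0.0205 z 0.0919 0.1040
wrist web top 489 x -0.0206 0.0047 y -0.0369 0.0202 z 0.1405 0.1511
wrist tab 900 x -0.0160 0.0064 y -0.0123 -0.0044 z 0.2259 0.2726
scene 256 zmax [0.09044029 0.09302732]
0.01 35 x -0.0056 0.0160 y -0.0130 -0.0010
0.03 41 x -0.0057 0.0168 y -0.0128 -0.0011
0.05 48 x -0.0076 0.0181 y -0.0151 0.0015
0.07 51 x -0.0119 0.0205 y -0.0177 0.0007
0.085 50 x -0.0123 0.0207 y -0.0172 0.0004
scene flange 237 x -0.0297 0.0374 y -0.0361 0.0215 z 0.0895 0.1034
scene web top 31 x -0.0178 0.0073 y -0.0085 0.0216 z 0.1409 0.1513
scene tab 119 x -0.0153 0.0084 y -0.0129 -0.0037 z 0.2263 0.2739
top 201 zmax [0.09240831 0.09305615]
0.01 27 x 0.0053 0.0162 y -0.0141 0.0099
0.03 32 x 0.0039 0.0160 y -0.0136 0.0100
0.05 39 x 0.0021 0.0186 y -0.0159 0.0128
0.07 40 x 0.0029 0.0202 y -0.0178 0.0151
0.085 33 x 0.0017 0.0201 y -0.0178 0.0145
top flange 193 x -0.0298 0.0382 y -0.0352 0.0224 z 0.0893 0.1022
top web top 31 x -0.0197 0.0048 y -0.0349 0.0224 z 0.1406 0.1517
top tab 49 x -0.0161 0.0087 y -0.0105 -0.0026 z 0.2272 0.2752
```

View pics/f_scene.png

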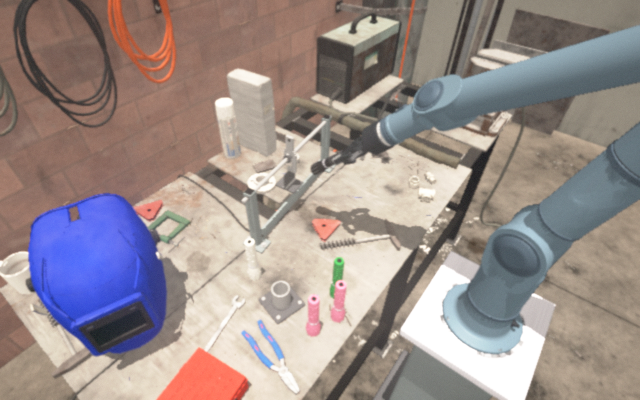

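The scene view shows the lamp held at ≈(340,160), lens towards the joint's front weld at ≈(290,180). The joint hangs at the collar and the other tools are unmoved. I'll trim the 3 mm offset and hold still.

```bash
python3 -m handwheel '[[0,-0.005,-0.001,0.002,-0.001,0,0],[0,-0.01,-0.002,0.003,-0.001,0,0],[0,-0.015,-0.002,0.003,-0.001,0,0],[0,-0.015,-0.002,0.003,-0.001,0,0],[0,-0.015,-0.002,0.003,-0.001,0,0],[0,-0.015,-0.002,0.003,-0.001,0,0],[0,-0.015,-0.002,0.003,-0.001,0,0],[0,-0.015,-0.002,0.003,-0.001,0,0]]'
python3 -m handwheel '[[0,0,0,0,0,0,0],[0,0,0,0,0,0,0],[0,0,0,0,0,0,0],[0,0,0,0,0,0,0],[0,0,0,0,0,0,0],[0,0,0,0,0,0,0],[0,0,0,0,0,0,0],[0,0,0,0,0,0,0]]'
python3 - <<'E'
from h import *
s=readout.observe(); Rt=R.from_quat(s["tcp_rot"]); ex=np.array([np.cos(.15),np.sin(.15)]);ey=np.array([-ex[1],ex[0]])
W=np.r_[np.array([.65,0])-.0015*ex-.0085*ey,.0975]; l=s["ee_pos"]+Rt.apply([.003,0,.0945]); a=Rt.apply([0,0,1]); d=W-l
print(np.linalg.norm(d),'off-axis',np.linalg.norm(d-a*(d@a)),np.degrees(np.arcsin(-a[2])),s["qpos"].round(3),abs(s["joint_velocities"]).max(),s["clock"])
E
```

```text
clock: 25.1
ee_pos: [0.4972, -0.0316, 0.2473]
tcp_rot: [0.922, 0.069, 0.381, -0.029]
wrist_force: [-0.2, -0.6, -2.6]
width: 0.0243
gripper_force: 79.0
clock: 25.77
ee_pos: [0.4971, -0.0315, 0.2472]
tcp_rot: [0.922, 0.069, 0.381, -0.029]
wrist_force: [0.3, -0.4, -2.1]
width: 0.0243
gripper_force: 79.0
0.12053553881875227 off-axis 0.0007830874930515724 45.084319136168936 [ 0.248 -0.268 -0.138  2.467 -0.91   0.272 -0.515] 0.0019263302507907675 25.7667
```

```bash
python3 -c "
from plant import ticket
print(ticket.sign_off())"
```

```text
the job is handed in; nothing more can be done
None
```

The job is handed in: the T-joint was hooked on about 13 cm from the collar, slid up against it and let go. The black lamp is held at 45° about 12 cm from the front weld, aimed within about 1 mm of its middle, and the clock stood at 25.8 s.

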